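# Sort left-hand and right-hand speaker brackets into their bins

## Task

Two loose speaker-mounting brackets, one left-hand and one right-hand, lie on the bench between two bins; the sample screwed to each bin's ledge shows which hand belongs in that bin. Put each loose bracket inside the bin whose sample is of the same hand, lowering it until its base rests flat on the bin floor instead of dropping it in, and let go. Leave the other things on the bench where they are.

Things in the scene. Friction and masses are not known exactly. Their poses are not given: they have to be found in the camera images.
- bracket_left: loose left-hand bracket, grey metal, about 0.25 kg, base down. Base 110 (x) x 64 (y) x 5 mm; origin: centre of its underside, z up. Long wall 110 x 8 mm, 46 mm high over the underside, along the +y edge (mid-plane y = +28 mm): grip it from above. Low end wall, 6 mm thick, 24 mm high, across the +x end. Seen from above, end wall pointing away from you, the long wall is on the left
- bracket_right: loose right-hand bracket, grey metal, about 0.25 kg, base down. Base 110 (x) x 64 (y) x 5 mm; origin: centre of its underside, z up. Long wall 110 x 8 mm, 46 mm high over the underside, along the -y edge (mid-plane y = -28 mm): grip it from above. Low end wall, 6 mm thick, 24 mm high, across the +x end. Seen from above, end wall pointing away from you, the long wall is on the right
- bin_left: grey open bin for left-hand brackets, fixed, on either side. Outside 200 (x) x 160 (y) x 50 mm high, walls and floor 5 mm; origin: centre of its underside, z up. At its +x outside, away from the robot, a wooden ledge 12 mm high (x = 100 to 190 mm) with a left-hand sample bracket screwed down (two black screws), centre x = 145 mm, top 58 mm over the bench. The sample stays fixed
- bin_right: grey open bin for right-hand brackets, fixed, on either side. Outside 200 (x) x 160 (y) x 50 mm high, walls and floor 5 mm; origin: centre of its underside, z up. At its +x outside, away from the robot, a wooden ledge 12 mm high (x = 100 to 190 mm) with a right-hand sample bracket screwed down (two black screws), centre x = 145 mm, top 58 mm over the bench. The sample stays fixed
- bin_left_floor (a point): centre of the inner floor of the left-hand bin, 5 mm above the bench; axes as the bin's. The inside is 190 mm (x) by 150 mm (y), the rim 45 mm above this point
- bin_right_floor (a point): centre of the inner floor of the right-hand bin, 5 mm above the bench; axes as the bin's. The inside is 190 mm (x) by 150 mm (y), the rim 45 mm above this point
- speaker: bystander: black loudspeaker driver lying face down with its magnet up, 144 mm across, 68 mm high; origin at the centre of its underside
- screwdriver: bystander: black-handled screwdriver lying across the bench, roughly along y, between the robot and the brackets
- bottle: bystander: upright clear plastic bottle, 60 mm across, 150 mm high; origin at the centre of its underside
Things that resemble listed ones, but are neither listed nor needed, are in the scene too. Leave any orange or red look-alike of the bracket_left alone. Leave any orange or purple look-alike of the bracket_right alone.

How it is judged (in metres and radians):
At the end, for the whole second after the job is handed in: the left-hand bracket lies in the left-hand bin and the right-hand bracket in the right-hand bin: origin inside the bin's inner walls, base less than 6 mm off the bin floor and within 0.12 rad (7 degrees) of level, long wall up, at rest (below 20 mm/s) (x of bracket_left in the frame of bin_left_floor between -0.095 and 0.095 m and y of bracket_left in the frame of bin_left_floor between -0.075 and 0.075 m and z of bracket_left in the frame of bin_left_floor between -0.004 and 0.006 m and angle between each of bracket_left, bracket_right's own z axis and vertical below 0.12 rad and linear speed of each of bracket_left, bracket_right below 0.02 m/s and x of bracket_right in the frame of bin_right_floor between -0.095 and 0.095 m and y of bracket_right in the frame of bin_right_floor between -0.075 and 0.075 m and z of bracket_right in the frame of bin_right_floor between -0.004 and 0.006 m); the robot touches nothing.
It fails at once if the left-hand bracket was let go more than 40 mm above the floor of a bin ((x of bracket_left in the frame of bin_left_floor between -0.095 and 0.095 m and y of bracket_left in the frame of bin_left_floor between -0.075 and 0.075 m and z of bracket_left in the frame of bin_left_floor above 0.04 m and contact force between bracket_left and the fingers below 0.05 N) or (x of bracket_left in the frame of bin_right_floor between -0.095 and 0.095 m and y of bracket_left in the frame of bin_right_floor between -0.075 and 0.075 m and z of bracket_left in the frame of bin_right_floor above 0.04 m and contact force between bracket_left and the fingers below 0.05 N)).
It fails at once if the right-hand bracket was let go more than 40 mm above the floor of a bin ((x of bracket_right in the frame of bin_left_floor between -0.095 and 0.095 m and y of bracket_right in the frame of bin_left_floor between -0.075 and 0.075 m and z of bracket_right in the frame of bin_left_floor above 0.04 m and contact force between bracket_right and the fingers below 0.05 N) or (x of bracket_right in the frame of bin_right_floor between -0.095 and 0.095 m and y of bracket_right in the frame of bin_right_floor between -0.075 and 0.075 m and z of bracket_right in the frame of bin_right_floor above 0.04 m and contact force between bracket_right and the fingers below 0.05 N)).
It fails at once if the speaker was shifted by more than 30 mm (distance of speaker from where it was at the start of the episode above 0.03 m).
It fails at once if the screwdriver was shifted by more than 30 mm (distance of screwdriver from where it was at the start of the episode above 0.03 m).
It fails at once if the bottle was shifted by more than 30 mm or knocked over (distance of bottle from where it was at the start of the episode above 0.03 m or angle between bottle's own z axis and vertical above 0.5 rad).
It also fails if it takes over 64 s, if anything falls off the work surface, if the arm or the gripper's body presses on something with over 40 N, if the wrist force passes 120 N, or if a joint passes its speed limit or range.

## Robot

A 6-joint arm with a two-finger parallel gripper is mounted at the origin on the work surface. World frame = base frame: x ahead of the robot, y to its left, z up, the work surface at z = 0. Lengths are in mm, angles in rad, forces in N, time in s.
With the tool pointing down it reaches from about 350 to 775 mm from the base axis. Payload 7.3 kg.
Tool frame: the origin (TCP) lies midway between the tips of the shut fingers; the grasp point (between the pads) lies 19 mm behind it; x points along the fingers, y is the direction in which the jaws open and shut, and the axes are right-handed (so a half turn about x gives the same grasp; the last joint's range is limited). The gripper opens to 92 mm and grips with 3 to 60 N. Pads are 19 mm wide; open, the fingers measure 130 mm over their backs; the gripper's body (75 mm by 190 mm) begins 47 mm behind the grasp point.
Start: joints at [0.957, 0.342, 1.524, -0, 1.275, -0.146], TCP at [236.726, 468.624, 194.041] pointing down, gripper open.
Joint ranges: [-2.53, 2.53], [-0.77, 2.02], [0.04, 2.7], [-1, 4.14], [0.28, 2.66], [-3.11, 3.11]. Speed limits (rad/s): [2.57, 2.57, 3.14, 3.14, 3.14, 3.14].

## Interface

Orientations are given as [roll, pitch, yaw] about the fixed x, y, z axes, in that order (R = Rz(yaw) Ry(pitch) Rx(roll)).
In Python, from plant import bot gives the robot as it stands. The module is installed in compiled form; this text tells all that it offers.
- The arm moves only by the shell command python3 -m handwheel 'ROWS' [OPENING]. ROWS is JSON, a list that holds one entry, the list of rows, each a list of 4 numbers: the shift along the tool's x, y, z in cm, then the turn about the tool's x in rad. A call has 1 to 8 rows; each row shifts and turns the commanded pose from where the row before left it, along the tool's axes as they then stand; what a row does not reach is not made up. A row lasts 1/12 s, in which the tool goes at most 41.7 mm and 7.16 degrees, less where a joint would pass 70% of its speed; a pose out of reach is approached as far as the arm can. A call is refused whole if a number of a shift passes 4.17 or a number of a turn 0.125, either way. A call with a gripper value outside its range is refused whole. OPENING is the opening, from 0 (shut) to 1 (fully open), set as the call begins (- or left out, the last holds). The fingers move at their own pace and stop on an object; the grip force is fixed at half the most. Time passes only in rows, so rows that do not move let the fingers close. It gives the time, the measured TCP pose, the force and the opening at its end, in the units of the state.
- bot.get_obs(): the state, without advancing time (a new reading comes with each control period).
- bot.capture(name): name is "side" or "top"; returns (picture, depth): 420x560x3 uint8, red, green, blue; 420x560 float32, mm along the optical axis (not along the pixel's ray), 0 where there is no reading.
- bot.camera_model(name): a dict with "fx", "fy", "cx", "cy" (pixels), "position" and "rotation" of the camera in the world. Camera axes: x right, y down, z forward; pixel columns grow to the right and rows downward; lengths in mm; the calibration is good to about 2 mm. A picture is of the moment at which its call begins. camera_model takes no time and is no camera call.
- bot.close_job(): hands the job in, once; it reports no verdict.
Trained networks look in the newest picture that a camera, given by its name, has taken for a name from the list of things; names that differ only in an ending like _2 or _b are one class to them, and where a whole thing is asked for, a point or a joint stands for the part that bears it (a point fixed in the world has none). Each returns a list of dicts, best first, with "conf" (0 to 1); they miss things now and then, are a little off and sometimes report something else, mostly with a low value. They report only what shows in the picture. A call takes as long as a camera call. They do not tell look-alikes from the thing itself.
- bot.find_in(camera, label): "bbox" ([left, top, width, height] in pixels, round what is visible of it).
- bot.spot_point(camera, label): "point" ([column, row] in pixels: a listed point, or the origin of a listed thing).
The state is a dict: "time": time; "joint_positions": joint angles; "dq": joint speeds; "tau": joint torques, N m; "tool_pos": TCP position; "tcp_rot": TCP orientation; "contact_force": force on the tool from outside, world axes, zero at the start; "moment": the same for the moment, N m; "grip_width": finger opening in mm.
Only numpy, scipy, OpenCV 4.12 (cv2) and the standard library are available. Lean on these libraries where they do the work, as an engineer would, in place of code of your own. Each camera call takes 0.05 s, during which the arm holds its last target.

## Working session

There is one attempt and no reset: what is moved stays moved. The work goes in short steps, Python scripts to look and compute and a shell command to move; the robot and the scene stay as the last step left them, time stands still between calls to the robot, and variables do not carry over. Pictures are saved under pics/ and viewed, and the job is handed in when it is done.

```bash
mkdir -p pics; python3 - <<'E'
from plant import bot
import cv2,numpy as np
for n in("top","side"):
    im,d=bot.capture(n); cv2.imwrite(f"pics/{n}0.png",im[:,:,::-1]); np.save(f"pics/{n}0.npy",d)
    m=bot.camera_model(n); print(n,m)
    for l in("bracket_left","bracket_right","bin_left","bin_right","speaker","bottle","screwdriver"):
        print(l,[( [round(v) for v in r["bbox"]],round(r["conf"],2)) for r in bot.find_in(n,l)][:5])
print(bot.get_obs())
E
```

```text
top {'fx': 381.01406485779097, 'fy': 381.01406485779097, 'cx': 277.04930924538724, 'cy': 209.28204275139908, 'position': array([ 497.7058456 ,   -2.11422797, 1118.99960071]), 'rotation': array([-3.08044269, -0.0188726 , -1.55567951])}
bracket_left [([216, 195, 45, 38], 0.91), ([139, 288, 50, 41], 0.61), ([202, 254, 42, 43], 0.56)]
bracket_right [([307, 268, 40, 42], 0.81), ([382, 281, 34, 48], 0.68), ([287, 201, 41, 39], 0.65)]
bin_left [([356, 146, 69, 104], 0.64)]
bin_right [([115, 150, 62, 105], 0.6)]
speaker [([224, 104, 51, 50], 0.56)]
bottle [([313, 125, 20, 24], 0.84), ([356, 147, 67, 102], 0.54)]
screwdriver [([277, 244, 6, 37], 0.6)]
side {'fx': 474.41110989929643, 'fy': 474.41110989929643, 'cx': 283.0603638357956, 'cy': 208.6151590869657, 'position': array([ -99.92984879, -694.28294285,  732.76685436]), 'rotation': array([-2.21122272,  0.01340337, -0.75060836])}
bracket_left [([179, 207, 50, 23], 0.94), ([244, 179, 44, 31], 0.92), ([117, 188, 32, 36], 0.8)]
bracket_right [([291, 217, 48, 32], 0.82), ([293, 336, 70, 59], 0.79), ([246, 266, 44, 53], 0.59)]
bin_left [([340, 22
[... 207 characters left out ...]
205, 233, 75, 38], 0.96)]
{'time': 0.8, 'joint_positions': array([ 9.56978792e-01,  3.41968654e-01,  1.52409929e+00, -1.82516704e-05,
        1.27540507e+00, -1.46021826e-01]), 'dq': array([ 1.76906956e-03, -9.71770676e-04,  7.96979869e-04,  2.70018930e-05,
       -9.32154768e-04,  5.28630639e-05]), 'tau': array([-3.23444765e-04, -4.31089318e+01, -2.44471031e+01,  7.17191957e-02,
        4.82868275e-02, -5.37947005e-05]), 'tool_pos': array([236.7407971 , 468.61536729, 194.05703685]), 'tcp_rot': array([1.27984065, 1.57067542, 0.81205026]), 'contact_force': array([-0.08934918, -0.99627806,  0.74795031]), 'moment': array([-0.00360603, -0.03219408,  0.03939696]), 'grip_width': 91.74343943719313}
```

```bash
python3 - <<'E'
import cv2
a=cv2.imread("pics/top0.png");a=a[90:350,100:440]
cv2.imwrite("pics/t0b.png",cv2.resize(a,(784,600),interpolation=cv2.INTER_CUBIC))
a=cv2.imread("pics/side0.png");a=a[110:410,100:500]
cv2.imwrite("pics/s0b.png",cv2.resize(a,(800,600),interpolation=cv2.INTER_CUBIC))
E
```

```text
(no output)
```

View pics/t0b.png

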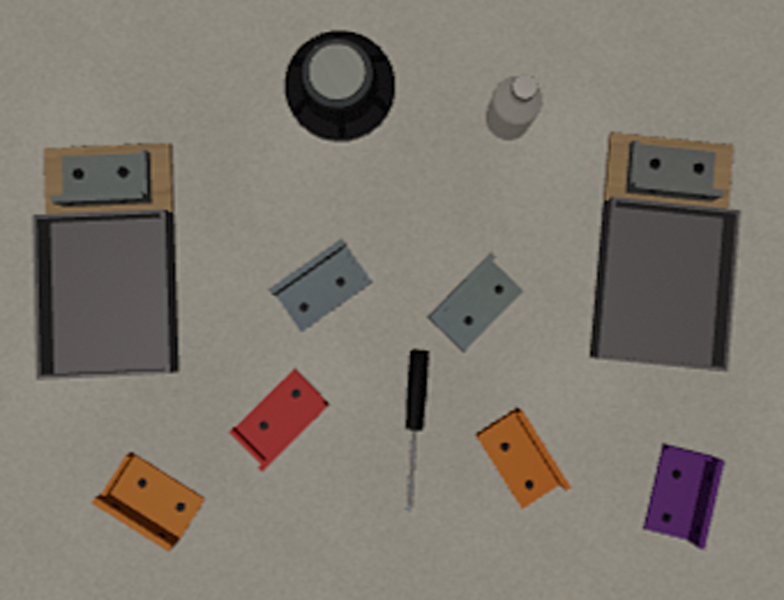

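View pics/s0b.png

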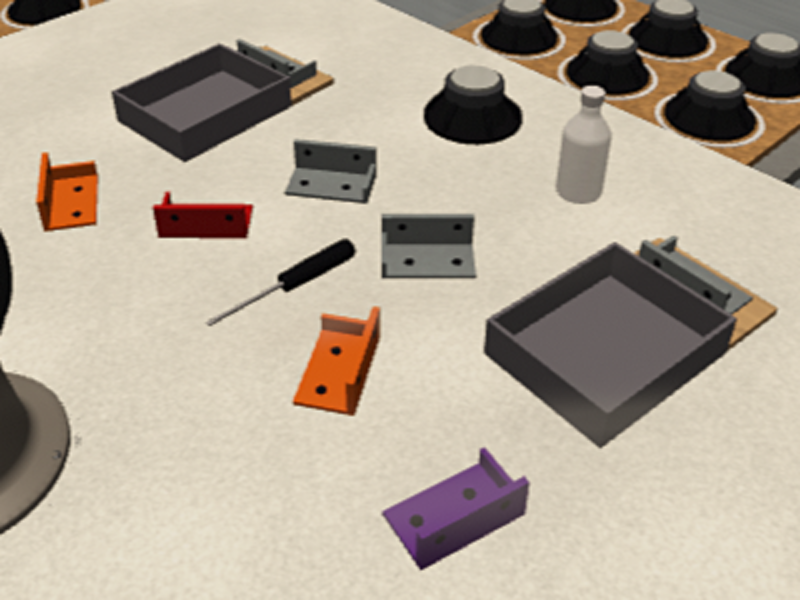

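```bash
cat > h.py <<'E'
import numpy as np,cv2
from plant import bot
from scipy.spatial.transform import Rotation as R
def cloud(n,d):
    m=bot.camera_model(n); h,w=d.shape
    u,v=np.meshgrid(np.arange(w),np.arange(h))
    p=np.stack([(u-m["cx"])/m["fx"]*d,(v-m["cy"])/m["fy"]*d,d],-1)
    r=np.array(m["rotation"]); M=R.from_euler("xyz",r).as_matrix() if r.shape==(3,) else r
    return p@M.T+np.array(m["position"]), d>0
def hmap(ns,suffix,xr,yr,res):  # max height map; rows: x descending, cols: y descending
    H=np.full((int((xr[1]-xr[0])/res),int((yr[1]-yr[0])/res)),np.nan)
    for n in ns:
        P,ok=cloud(n,np.load(f"pics/{n}{suffix}.npy")); P=P[ok]
        i=((xr[1]-P[:,0])/res).astype(int); j=((yr[1]-P[:,1])/res).astype(int)
        k=(i>=0)&(j>=0)&(i<H.shape[0])&(j<H.shape[1])&(P[:,0]<xr[1])&(P[:,1]<yr[1])
        np.fmax.at(H,(i[k],j[k]),P[k,2])
    return H
E
python3 - <<'E'
from h import *
for n in("top","side"):
    P,ok=cloud(n,np.load(f"pics/{n}0.npy"))
    s=[(220,300),(380,330)] if n=="top" else []
    z=P[...,2][ok]; print(n,np.percentile(z,[5,25,50,75,95]))
ims=[]
for n in("top","side"):
    H=hmap([n],"0",(250,780),(-460,460),2.6)
    c=cv2.applyColorMap((np.clip(np.nan_to_num(H,nan=0),0,70)/70*255).astype(np.uint8),cv2.COLORMAP_TURBO); c[np.isnan(H)]=0
    ims.append(c)
o=np.vstack(ims);s=min(800/o.shape[1],600/o.shape[0]);print(s,o.shape)
cv2.imwrite("pics/hm.png",cv2.resize(o,None,fx=s,fy=s))
E
```

```text
top [-749.04654727   -3.64867722   -0.83174416    1.36606501   39.9856577 ]
side [-251.39007979   -1.68619963    0.67678335   13.16885788  267.11272101]
1.477832512315271 (406, 353, 3)
```

View pics/hm.png

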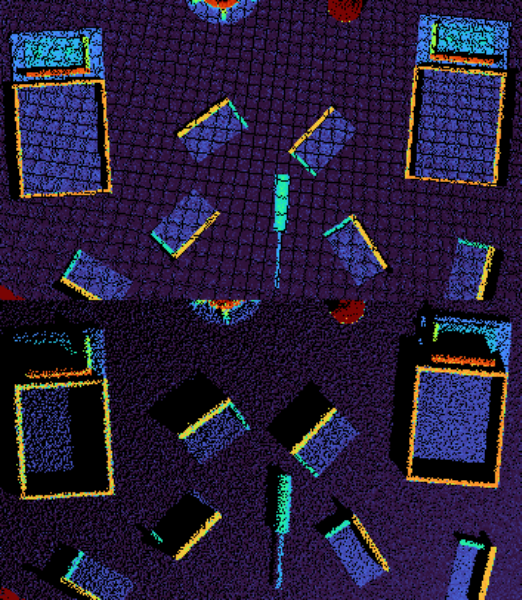

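```bash
python3 - <<'E'
from h import *
box={"A":(480,620,0,170),"B":(440,600,-170,-20),"binY+":(350,590,250,450),"binY-":(350,610,-470,-250)}
for n in("top","side"):
    P,ok=cloud(n,np.load(f"pics/{n}0.npy")); Q=P[ok]
    for k,(a,b,c,d) in box.items():
        q=Q[(Q[:,0]>a)&(Q[:,0]<b)&(Q[:,1]>c)&(Q[:,1]<d)]
        t=q[(q[:,2]>(34 if k in"AB" else 38))&(q[:,2]<(60 if k in"AB" else 53))][:,:2]
        (c0,s0,an)=cv2.minAreaRect(t.astype(np.float32))
        print(n,k,len(t),np.round(c0,1),np.round(s0,1),round(an,2), "meanxy",t.mean(0).round(1),"ztop",np.percentile(q[:,2],97).round(1))
        if k in "AB":
            l=cv2.fitLine(t.astype(np.float32),cv2.DIST_HUBER,0,.01,.01).ravel()
            pr=(t-l[2:])@l[:2]; print("  line yaw",np.degrees(np.arctan2(l[1],l[0])).round(1),"centre",(l[2:]+l[:2]*(np.percentile(pr,1)+np.percentile(pr,99))/2).round(1),"len",np.percentile(pr,99)-np.percentile(pr,1))
            e=q[(q[:,2]>12)&(q[:,2]<34)][:,:2]; print("  low-wall pts",len(e),np.median(e,0).round(1))
o=bot.get_obs(); print(R.from_euler("xyz",o["tcp_rot"]).as_matrix().round(3),o["tool_pos"])
E
```

```text
top A 127 [573.6 102.6] [  8.2 108.9] 35.76 meanxy [573.2 102.5] ztop 44.1
  line yaw -54.0 centre [573.2 102.5] len 107.52305212900734
  low-wall pts 72 [573.7  53.9]
top B 109 [550.9 -87.2] [  6.2 108.1] 45.73 meanxy [550.9 -87.3] ztop 44.1
  line yaw -43.7 centre [550.4 -87.7] len 107.60623038323749
  low-wall pts 142 [462.9 -40.6]
top binY+ 438 [514.5 349.7] [157.1 162.3] 3.57 meanxy [496.1 356.5] ztop 49.3
top binY- 400 [ 537.3 -340.3] [161.8 156.1] 85.29 meanxy [ 518.6 -345.8] ztop 48.6
side A 227 [573.2 101.3] [ 18.3 110.4] 37.97 meanxy [571.3  98.4] ztop 45.3
  line yaw -53.7 centre [570.4  98.8] len 108.6457518525719
  low-wall pts 328 [570.2  91. ]
side B 274 [549.2 -91.8] [ 13.3 108.6] 48.12 meanxy [548.6 -92. ] ztop 45.0
  line yaw -43.9 centre [548.5 -92.4] len 108.35691060283993
  low-wall pts 487 [528.3 -79.4]
side binY+ 579 [512.4 346.7] [160.5 167.7] 2.57 meanxy [491.6 343.1] ztop 49.9
side binY- 1058 [ 535.2 -341.9] [162.8 161.3] 85.41 meanxy [ 502.3 -346.3] ztop 49.7
[[ 0.     0.451  0.893]
 [ 0.     0.893 -0.451]
 [-1.     0.     0.   ]] [236.7407971  468.61536729 194.05703685]
```

```bash
cat >> h.py <<'E'
def rpt(tgt=None,jaw=None):
    o=bot.get_obs(); M=R.from_euler("xyz",o["tcp_rot"]).as_matrix(); p=o["tool_pos"]
    j=np.degrees(np.arctan2(M[1,1],M[0,1]))
    print("t",round(o["time"],2),"p",p.round(1),"jaw",j.round(2),"F",o["contact_force"].round(1),"w",round(o["grip_width"],1))
    if tgt is not None: print(" tool-frame shift cm",(M.T@(np.array(tgt)-p)/10).round(2), "world",(np.array(tgt)-p).round(1))
    if jaw is not None: print(" turn about tool x",np.radians(j-jaw).round(3))
E
python3 - <<'E'
from h import *
for n in("top","side"):
    P,ok=cloud(n,np.load(f"pics/{n}0.npy")); Q=P[ok]
    for k,(a,b,c,d) in {"Y+":(405,665,240,460),"Y-":(430,690,-460,-230)}.items():
        q=Q[(Q[:,0]>a)&(Q[:,0]<b)&(Q[:,1]>c)&(Q[:,1]<d)]
        t=q[(q[:,2]>42)&(q[:,2]<52)][:,:2]
        # brute fit of the rim rectangle's outer limits
        best=None
        for an in np.arange(-8,8.1,.25):
            th=np.radians(an); u=t@np.array([np.cos(th),np.sin(th)]); v=t@np.array([-np.sin(th),np.cos(th)])
            hv=np.histogram(v,bins=np.arange(v.min(),v.max()+3,3))[0]; s=(hv.astype(float)**2).sum()
            if best is None or s>best[0]: best=(s,an,np.percentile(v,[1,99]),u.min(),th)
        s,an,vr,ul,th=best; vc=vr.mean(); uc=ul+100
        print(n,k,"yaw",an,"width",np.diff(vr).round(1),"centre",np.round([uc*np.cos(th)-vc*np.sin(th),uc*np.sin(th)+vc*np.cos(th)],1))
        fl=q[(q[:,2]<15)&(q[:,2]>2)]
    for k,(a,b,c,d) in {"bottle":(640,800,-200,-40),"spk":(640,800,50,200)}.items():
        q=Q[(Q[:,0]>a)&(Q[:,0]<b)&(Q[:,1]>c)&(Q[:,1]<d)&(Q[:,2]>30)]; print(k,q.min(0).round(),q.max(0).round())
rpt((573,101.7,120),36)
E
```

```text
top Y+ yaw 3.5 width [161.1] centre [535.9 350.6]
top Y- yaw -5.25 width [161.1] centre [ 558.9 -342. ]
bottle [ 742. -176.   31.] [ 799. -118.  153.]
spk [752.  50.  31.] [800. 115.  73.]
side Y+ yaw 3.75 width [164.2] centre [532.6 347.5]
side Y- yaw -5.25 width [160.6] centre [ 555.8 -344.2]
bottle [ 739. -181.   30.] [ 790. -122.  152.]
spk [755.  50.  30.] [800. 114.  70.]
t 0.8 p [236.7 468.6 194.1] jaw 63.2 F [-0.1 -1.   0.7] w 91.7
 tool-frame shift cm [  7.41 -17.59  46.56] world [ 336.3 -366.9  -74.1]
 turn about tool x 0.475
```

```bash
python3 -m handwheel '[[[0,-1.1,2.9,0],[0,-1.1,2.9,0],[0,-1.1,2.9,0],[0,-1.1,2.9,0],[0,-1.1,2.9,0],[0,-1.1,2.9,0],[0,-1.1,2.9,0],[0,-1.1,2.9,0]]]' 1
python3 -m handwheel '[[[0,-1.1,2.9,0],[0,-1.1,2.9,0],[0,-1.1,2.9,0],[0,-1.1,2.9,0],[0,-1.1,2.9,0],[0,-1.1,2.9,0],[0,-1.1,2.9,0],[0,-1.1,2.9,0]]]'
python3 -m handwheel '[[[0,0,0,0.095],[0,0,0,0.095],[0,0,0,0.095],[0,0,0,0.095],[0,0,0,0.095],[0,0,0,0],[0,0,0,0]]]'
python3 -c "from h import *;rpt((573,101.7,110),36)"
```

```text
time: 1.47
tool_pos: [405.0, 284.2, 194.2]
tcp_rot: [1.08, 1.57, 0.612]
contact_force: [0.6, -0.4, 0.1]
grip_width: 92.2
time: 2.13
tool_pos: [572.4, 101.0, 194.0]
tcp_rot: [1.693, 1.571, 1.225]
contact_force: [0.7, 0.7, -0.4]
grip_width: 91.9
time: 2.72
tool_pos: [571.5, 102.3, 194.0]
tcp_rot: [-3.01, 1.571, 2.333]
contact_force: [0.9, 0.4, -0.4]
grip_width: 91.8
t 2.72 p [571.5 102.3 194. ] jaw 36.15 F [ 0.9  0.4 -0.4] w 91.8
 tool-frame shift cm [8.4  0.09 0.14] world [  1.5  -0.6 -84. ]
 turn about tool x 0.003
```

```bash
python3 -m handwheel '[[[2.5,0,0.14,0],[2.5,0,0,0],[2.5,0,0,0],[2.5,0,0,0],[2.0,0,0,0],[0,0,0,0],[0,0,0,0]]]'
python3 - <<'E'
from h import *
rpt((573,101.7,17),36)
for n in("top","side"):
    im,d=bot.capture(n); cv2.imwrite(f"pics/{n}1.png",im[:,:,::-1])
a=cv2.imread("pics/top1.png")[150:290,180:340];b=cv2.imread("pics/side1.png")[120:260,180:340]
cv2.imwrite("pics/c1.png",cv2.resize(np.hstack([a,b]),None,fx=2.5,fy=2.5,interpolation=cv2.INTER_CUBIC))
E
```

```text
time: 3.3
tool_pos: [571.9, 101.2, 73.6]
tcp_rot: [-2.189, 1.569, -3.13]
contact_force: [0.4, 0.0, 0.5]
grip_width: 92.3
t 3.3 p [571.9 101.2  73.6] jaw 36.09 F [0.4 0.  0.5] w 92.3
 tool-frame shift cm [5.66 0.13 0.03] world [  1.1   0.5 -56.6]
 turn about tool x 0.002
```

View pics/c1.png

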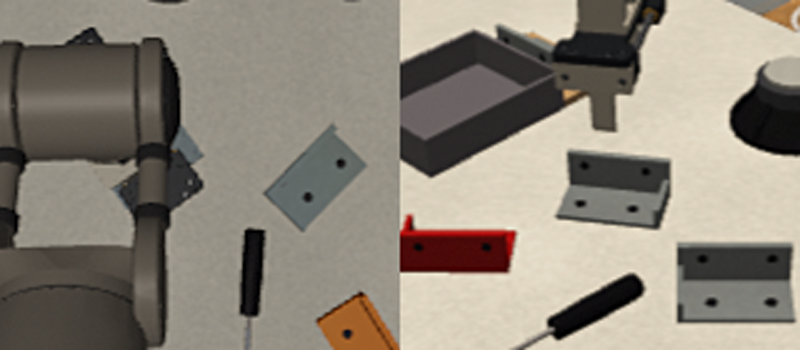

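```bash
python3 - <<'E'
from h import *
def proj(n,p):
    m=bot.camera_model(n);M=R.from_euler("xyz",m["rotation"]).as_matrix()
    c=M.T@(np.array(p)-m["position"]);return [round(m["cx"]+m["fx"]*c[0]/c[2],1),round(m["cy"]+m["fy"]*c[1]/c[2],1)]
o=bot.get_obs();p=o["tool_pos"];u=np.array([.809,.588,0])
for k in(-50,0,50):print(k,[proj(n,p+k*u) for n in("side","top")])
print(proj("side",(573,101.7,46)),proj("side",(573,101.7,73)))
E
```

```text
-50 [[np.float64(262.7), np.float64(182.6)], [np.float64(243.0), np.float64(219.3)]]
0 [[np.float64(267.1), np.float64(172.1)], [np.float64(232.6), np.float64(204.4)]]
50 [[np.float64(271.1), np.float64(162.2)], [np.float64(222.2), np.float64(189.5)]]
[np.float64(267.2), np.float64(181.6)] [np.float64(266.9), np.float64(172.9)]
```

```bash
python3 - <<'E'
from h import *
im,d=bot.capture("side"); P,ok=cloud("side",d)
for r in range(152,178,2): print(r,[tuple(P[r,c].round().astype(int)) for c in (258,262,265)])
E
```

```text
152 [(np.int64(506), np.int64(51), np.int64(183)), (np.int64(509), np.int64(40), np.int64(186)), (np.int64(514), np.int64(35), np.int64(186))]
154 [(np.int64(503), np.int64(48), np.int64(180)), (np.int64(509), np.int64(40), np.int64(181)), (np.int64(512), np.int64(34), np.int64(182))]
156 [(np.int64(503), np.int64(48), np.int64(174)), (np.int64(508), np.int64(40), np.int64(176)), (np.int64(514), np.int64(36), np.int64(176))]
158 [(np.int64(516), np.int64(65), np.int64(156)), (np.int64(522), np.int64(58), np.int64(157)), (np.int64(528), np.int64(54), np.int64(156))]
160 [(np.int64(517), np.int64(66), np.int64(150)), (np.int64(523), np.int64(58), np.int64(151)), (np.int64(528), np.int64(54), np.int64(151))]
162 [(np.int64(517), np.int64(67), np.int64(145)), (np.int64(522), np.int64(58), np.int64(146)), (np.int64(526), np.int64(52), np.int64(147))]
164 [(np.int64(515), np.int64(65), np.int64(140)), (np.int64(522), np.int64(58), np.int64(141)), (np.int64(527), np.int64(52), np.int64(141))]
166 [(np.int64(519), np.int64(70), np.int64(131)), (np.int64(524), np.int64(61), np.int64(133)), (np.int64(527), np.int64(53), np.int64(135))]
168 [(np.int64(517), np.int64(68), np.int64(127)), (np.int64(523), np.int64(60), np.int64(128)), (np.int64(528), np.int64(54), np.int64(129))]
170 [(np.int64(519), np.int64(70), np.int64(120)), (np.int64(523), np.int64(60), np.int64(122)), (np.int64(526), np.int64(52), np.int64(125))]
172 [(np.int64(633), np.int64(212), np.int64(-1)), (np.int64(640), np.int64(203), np.int64(1)), (np.int64(535), np.int64(64), np.int64(109))]
174 [(np.int64(625), np.int64(203), np.int64(0)), (np.int64(633), np.int64(194), np.int64(1)), (np.int64(640), np.int64(189), np.int64(0))]
176 [(np.int64(620), np.int64(197), np.int64(-1)), (np.int64(626), np.int64(187), np.int64(0)), (np.int64(632), np.int64(180), np.int64(1))]
```

```bash
python3 -m handwheel '[[[1.5,0.1,0,0],[1.5,0,0,0],[0,0,0,0],[0,0,0,0],[0,0,0,0]]]'
python3 - <<'E'
from h import *
rpt((573,101.7,17),36)
im,d=bot.capture("side"); P,ok=cloud("side",d)
for r in range(160,194,2): print(r,[P[r,c].round().astype(int).tolist() for c in (258,262,265)])
b=im[120:260,180:340,::-1]
cv2.imwrite("pics/c2.png",cv2.resize(b,None,fx=4,fy=4,interpolation=cv2.INTER_CUBIC))
E
```

```text
time: 3.87
tool_pos: [574.1, 101.8, 45.5]
tcp_rot: [1.017, 1.568, 0.075]
contact_force: [0.2, 0.6, 0.4]
grip_width: 91.5
t 3.87 p [574.1 101.8  45.5] jaw 36.0 F [0.2 0.6 0.4] w 91.5
 tool-frame shift cm [ 2.85 -0.1  -0.05] world [ -1.1  -0.1 -28.5]
 turn about tool x -0.0
160 [[502, 48, 165], [503, 35, 170], [508, 30, 170]]
162 [[503, 49, 158], [509, 42, 159], [512, 35, 160]]
164 [[501, 47, 155], [506, 39, 156], [512, 35, 155]]
166 [[504, 51, 146], [509, 42, 148], [510, 32, 152]]
168 [[516, 67, 128], [524, 61, 127], [526, 53, 130]]
170 [[516, 67, 122], [522, 59, 124], [527, 54, 123]]
172 [[517, 69, 115], [522, 60, 117], [525, 52, 120]]
174 [[516, 68, 110], [520, 58, 113], [526, 53, 113]]
176 [[517, 70, 103], [523, 62, 104], [527, 55, 105]]
178 [[516, 69, 98], [524, 63, 97], [528, 56, 99]]
180 [[515, 68, 93], [523, 62, 93], [527, 55, 94]]
182 [[558, 122, 42], [562, 110, 46], [536, 67, 78]]
184 [[553, 115, 41], [558, 106, 43], [568, 105, 39]]
186 [[558, 122, 30], [562, 111, 33], [565, 102, 35]]
188 [[554, 118, 27], [561, 110, 27], [567, 105, 27]]
190 [[555, 120, 19], [559, 108, 23], [565, 103, 23]]
192 [[555, 120, 12], [562, 112, 13], [565, 102, 17]]
```

View pics/c2.png

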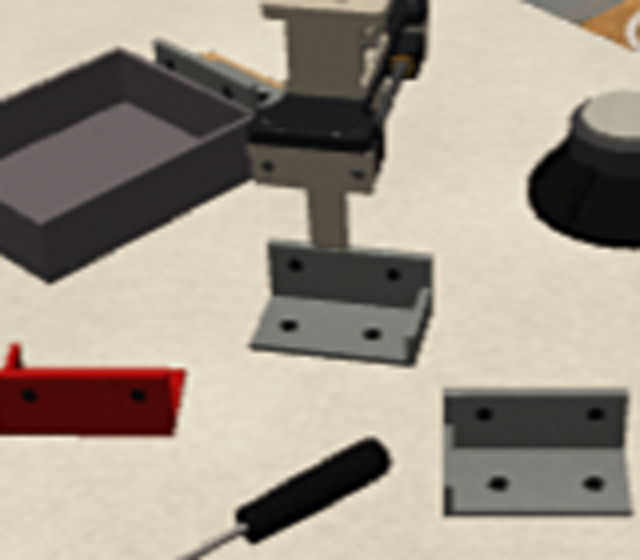

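```bash
python3 -m handwheel '[[[1.0,-0.1,0,0],[1.0,0,0,0],[0.5,0,0,0],[0,0,0,0],[0,0,0,0],[0,0,0,0]]]'
python3 - <<'E'
from h import *
rpt((573,101.7,17),36)
im,d=bot.capture("side"); P,ok=cloud("side",d)
for r in range(164,200,2): print(r,[P[r,c].round().astype(int).tolist() for c in (258,262,265)])
b=im[120:260,180:340,::-1]
cv2.imwrite("pics/c3.png",cv2.resize(b,None,fx=4,fy=4,interpolation=cv2.INTER_CUBIC))
E
```

```text
time: 4.42
tool_pos: [572.5, 101.2, 19.0]
tcp_rot: [1.659, 1.571, 0.717]
contact_force: [-0.9, 0.7, 0.1]
grip_width: 91.7
t 4.42 p [572.5 101.2  19. ] jaw 35.98 F [-0.9  0.7  0.1] w 91.7
 tool-frame shift cm [ 0.2   0.07 -0.01] world [ 0.5  0.5 -2. ]
 turn about tool x -0.0
164 [[496, 42, 159], [503, 35, 159], [508, 30, 159]]
166 [[496, 42, 153], [503, 36, 153], [506, 29, 155]]
168 [[496, 42, 147], [503, 36, 147], [506, 29, 149]]
170 [[502, 49, 137], [503, 36, 142], [508, 31, 142]]
172 [[501, 49, 132], [507, 41, 132], [512, 36, 133]]
174 [[502, 51, 124], [509, 44, 125], [515, 40, 124]]
176 [[499, 47, 122], [507, 41, 121], [513, 38, 120]]
178 [[516, 68, 99], [522, 60, 100], [525, 52, 102]]
180 [[515, 68, 93], [522, 61, 94], [526, 54, 95]]
182 [[514, 67, 89], [522, 61, 88], [525, 53, 90]]
184 [[513, 66, 83], [521, 60, 83], [528, 57, 81]]
186 [[514, 67, 77], [521, 61, 76], [528, 58, 75]]
188 [[515, 70, 68], [519, 59, 72], [529, 60, 67]]
190 [[555, 120, 19], [524, 66, 60], [527, 58, 63]]
192 [[555, 120, 13], [561, 110, 14], [564, 102, 17]]
194 [[556, 122, 5], [563, 113, 5], [565, 104, 9]]
196 [[548, 113, 6], [558, 107, 5], [564, 102, 4]]
198 [[545, 109, 4], [551, 100, 5], [556, 93, 6]]
```

View pics/c3.png

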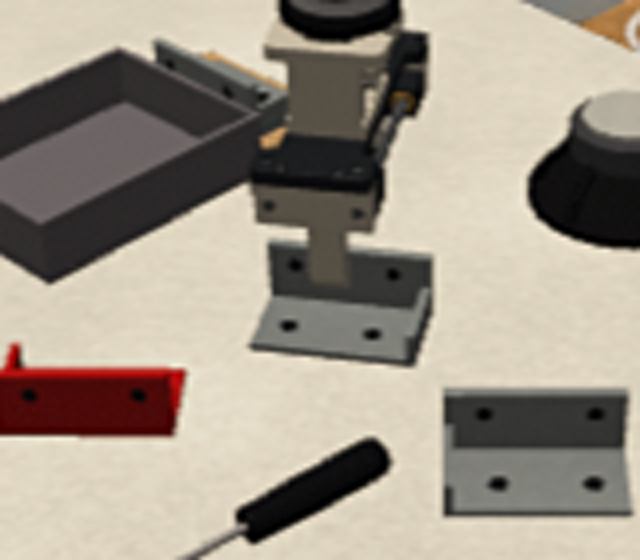

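```bash
python3 -m handwheel '[[[0,0,0,0],[0,0,0,0],[0,0,0,0],[0,0,0,0],[0,0,0,0],[0,0,0,0],[0,0,0,0],[0,0,0,0]]]' 0
python3 - <<'E'
from h import *
rpt((573,101.7,17),36)
im,d=bot.capture("side"); P,ok=cloud("side",d)
b=im[120:260,180:340,::-1]
cv2.imwrite("pics/c4.png",cv2.resize(b,None,fx=4,fy=4,interpolation=cv2.INTER_CUBIC))
E
```

```text
time: 5.13
tool_pos: [572.3, 101.2, 19.0]
tcp_rot: [2.289, 1.571, 1.346]
contact_force: [0.7, -0.0, -1.0]
grip_width: 43.0
t 5.13 p [572.3 101.2  19. ] jaw 35.98 F [ 0.7 -0.  -1. ] w 43.0
 tool-frame shift cm [ 0.2   0.08 -0.  ] world [ 0.7  0.5 -2. ]
 turn about tool x -0.0
```

View pics/c4.png

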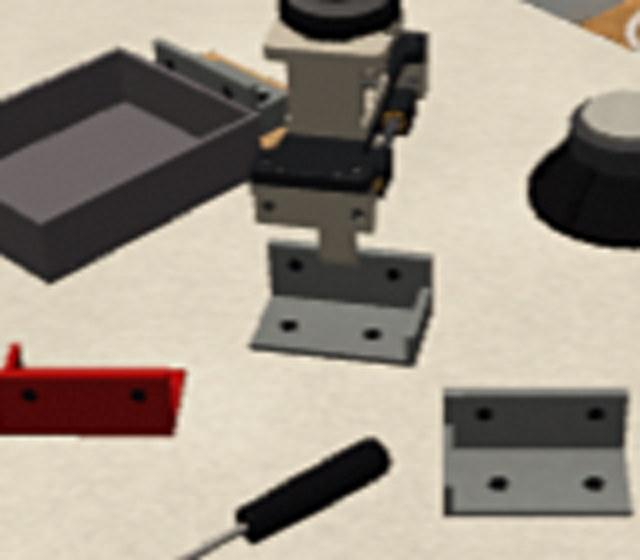

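```bash
python3 -m handwheel '[[[0,0,0,0],[0,0,0,0],[0,0,0,0],[0,0,0,0],[0,0,0,0],[0,0,0,0],[0,0,0,0],[0,0,0,0]]]' 0
python3 - <<'E'
from h import *
rpt((573,101.7,17),36)
im,d=bot.capture("side"); P,ok=cloud("side",d)
for r in range(164,200,2): print(r,[P[r,c].round().astype(int).tolist() for c in (262,265,268)])
b=im[120:260,180:340,::-1]
cv2.imwrite("pics/c5.png",cv2.resize(b,None,fx=4,fy=4,interpolation=cv2.INTER_CUBIC))
E
```

```text
time: 5.85
tool_pos: [572.4, 101.2, 19.0]
tcp_rot: [1.488, 1.571, 0.545]
contact_force: [-0.1, 0.6, -0.4]
grip_width: 0.3
t 5.85 p [572.4 101.2  19. ] jaw 35.98 F [-0.1  0.6 -0.4] w 0.3
 tool-frame shift cm [ 0.2   0.08 -0.  ] world [ 0.6  0.5 -2. ]
 turn about tool x -0.0
164 [[501, 33, 161], [508, 31, 158], [511, 23, 161]]
166 [[502, 34, 154], [504, 26, 157], [511, 23, 155]]
168 [[504, 37, 147], [509, 32, 146], [513, 26, 148]]
170 [[504, 38, 141], [508, 31, 142], [510, 23, 144]]
172 [[507, 41, 132], [510, 33, 135], [514, 27, 136]]
174 [[505, 39, 128], [512, 36, 127], [518, 33, 126]]
176 [[508, 43, 120], [512, 37, 120], [515, 30, 123]]
178 [[551, 96, 70], [557, 91, 69], [563, 86, 69]]
180 [[614, 172, -1], [561, 97, 59], [561, 85, 64]]
182 [[562, 110, 46], [567, 103, 47], [573, 99, 46]]
184 [[561, 109, 41], [567, 104, 40], [573, 99, 40]]
186 [[559, 108, 36], [567, 105, 33], [573, 99, 33]]
188 [[561, 110, 27], [567, 105, 27], [572, 98, 28]]
190 [[563, 113, 19], [567, 105, 20], [570, 96, 23]]
192 [[559, 109, 16], [566, 105, 14], [570, 97, 17]]
194 [[563, 113, 5], [567, 106, 7], [569, 96, 11]]
196 [[557, 106, 5], [563, 102, 4], [570, 97, 4]]
198 [[552, 101, 4], [555, 92, 7], [564, 91, 3]]
```

View pics/c5.png

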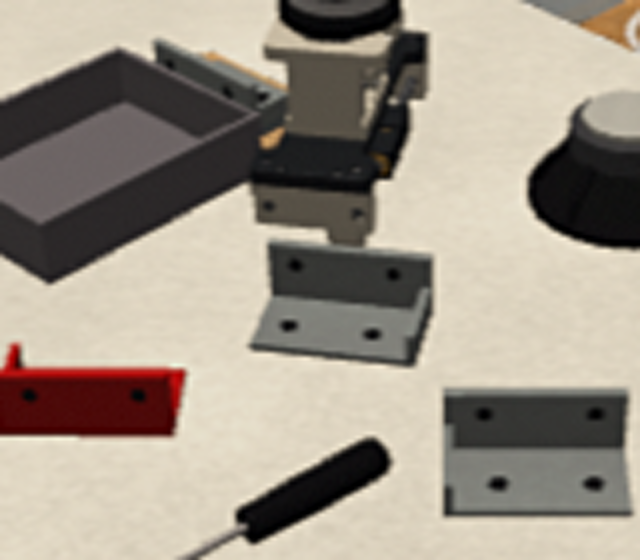

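```bash
python3 -m handwheel '[[[0,0.08,0,0],[0,0,0,0],[0,0,0,0],[0,0,0,0],[0,0,0,0],[0,0,0,0],[0,0,0,0],[0,0,0,0]]]' 0.6
python3 -m handwheel '[[[0,0,0,0],[0,0,0,0],[0,0,0,0],[0.7,0,0,0],[0.7,0,0,0],[0.6,0,0,0],[0,0,0,0],[0,0,0,0]]]'
python3 - <<'E'
from h import *
rpt((573,101.7,17),36)
im,d=bot.capture("side"); P,ok=cloud("side",d)
for r in range(180,202,2): print(r,[P[r,c].round().astype(int).tolist() for c in (262,265,268)])
b=im[120:260,180:340,::-1]
cv2.imwrite("pics/c6.png",cv2.resize(b,None,fx=4,fy=4,interpolation=cv2.INTER_CUBIC))
E
```

```text
time: 6.57
tool_pos: [573.0, 101.6, 19.0]
tcp_rot: [1.82, 1.571, 0.878]
contact_force: [-0.2, 0.6, -0.1]
grip_width: 49.2
time: 7.23
tool_pos: [572.4, 101.6, -1.8]
tcp_rot: [-2.189, 1.569, -3.132]
contact_force: [0.1, -0.1, -0.2]
grip_width: 55.2
t 7.23 p [572.4 101.6  -1.8] jaw 35.98 F [ 0.1 -0.1 -0.2] w 55.2
 tool-frame shift cm [-1.88  0.05  0.03] world [ 0.6  0.1 18.8]
 turn about tool x -0.0
180 [[508, 44, 108], [511, 36, 110], [517, 32, 110]]
182 [[506, 42, 104], [512, 37, 104], [515, 30, 105]]
184 [[507, 44, 97], [510, 35, 100], [515, 31, 99]]
186 [[533, 76, 63], [538, 70, 64], [548, 69, 60]]
188 [[533, 76, 57], [537, 69, 59], [548, 70, 53]]
190 [[533, 76, 51], [538, 70, 52], [545, 67, 50]]
192 [[532, 75, 46], [537, 69, 46], [546, 69, 42]]
194 [[560, 109, 9], [567, 106, 7], [570, 97, 11]]
196 [[556, 105, 7], [561, 99, 7], [567, 94, 6]]
198 [[552, 101, 4], [556, 93, 6], [562, 89, 5]]
200 [[545, 92, 6], [551, 87, 5], [556, 82, 5]]
```

View pics/c6.png

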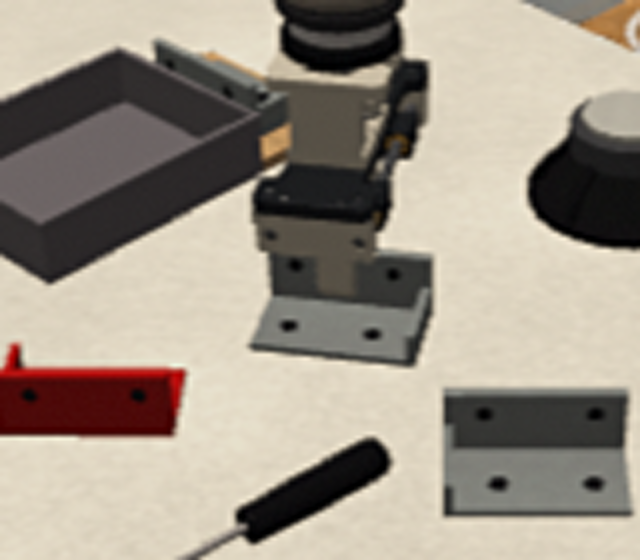

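```bash
python3 -m handwheel '[[[0.7,0,0,0],[0.7,0,0,0],[0.6,0,0,0],[0.4,0,0,0],[0,0,0,0],[0,0,0,0],[0,0,0,0]]]'
python3 - <<'E'
from h import *
rpt((573,101.7,17),36)
im,d=bot.capture("side"); P,ok=cloud("side",d)
for r in range(190,206,2): print(r,[P[r,c].round().astype(int).tolist() for c in (262,265,268)])
E
```

```text
time: 7.87
tool_pos: [573.1, 101.7, -24.9]
tcp_rot: [1.257, 1.571, 0.314]
contact_force: [0.1, 0.2, -1.0]
grip_width: 54.8
t 7.87 p [573.1 101.7 -24.9] jaw 35.98 F [ 0.1  0.2 -1. ] w 54.8
 tool-frame shift cm [-4.19 -0.01 -0.01] world [-0.1  0.  41.9]
 turn about tool x -0.0
190 [[507, 45, 79], [-100, -694, 733], [515, 31, 82]]
192 [[535, 79, 43], [510, 37, 75], [516, 33, 74]]
194 [[533, 77, 38], [538, 70, 39], [542, 64, 41]]
196 [[534, 78, 31], [538, 72, 32], [543, 66, 33]]
198 [[533, 77, 26], [537, 71, 27], [542, 65, 27]]
200 [[540, 87, 11], [542, 76, 15], [546, 69, 17]]
202 [[540, 86, 5], [544, 80, 5], [552, 77, 3]]
204 [[533, 80, 5], [539, 73, 6], [542, 66, 8]]
```

Tip is about 16 mm over the bench (reading −25). Close.

```bash
python3 -m handwheel '[[[0,0,0,0],[0,0,0,0],[0,0,0,0],[0,0,0,0],[0,0,0,0],[0,0,0,0],[0,0,0,0],[0,0,0,0]]]' 0
python3 -m handwheel '[[[0,0,0,0],[0,0,0,0],[0,0,0,0],[0,0,0,0],[-0.5,0,0,0],[-1,0,0,0],[-1.5,0,0,0],[0,0,0,0]]]'
python3 - <<'E'
from h import *
rpt()
im,d=bot.capture("side")
b=im[120:260,180:340,::-1]
cv2.imwrite("pics/c7.png",cv2.resize(b,None,fx=4,fy=4,interpolation=cv2.INTER_CUBIC))
E
```

```text
time: 8.58
tool_pos: [573.1, 101.7, -24.9]
tcp_rot: [1.391, 1.57, 0.448]
contact_force: [-0.6, 0.0, 1.0]
grip_width: 7.6
time: 9.25
tool_pos: [574.8, 101.8, 7.9]
tcp_rot: [1.0, 1.566, 0.057]
contact_force: [1.9, 1.0, -2.2]
grip_width: 8.0
t 9.25 p [574.8 101.8   7.9] jaw 35.98 F [ 1.9  1.  -2.2] w 8.0
```

View pics/c7.png

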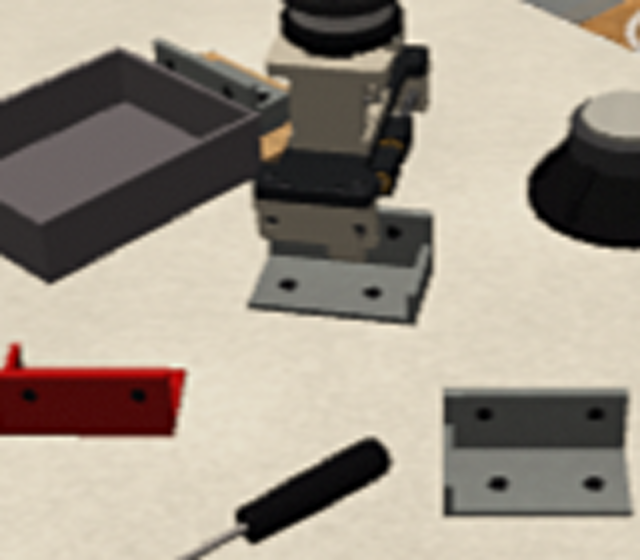

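```bash
python3 -m handwheel '[[[-1.5,0,0,0],[-2,0,0,0],[-2,0,0,0],[-2,0,0,0],[-1.5,0,0,0],[0,0,0,0]]]'
python3 -m handwheel '[[[0,-1,1.4,0],[0,-1.7,2.2,0],[0,-1.7,2.2,0],[0,-1.7,2.2,0],[0,-1.7,2.2,0],[0,-1.7,2.2,0],[0,-1.7,2.2,0],[0,-1.7,2.2,0]]]'
python3 -m handwheel '[[[0,-1.7,2.2,0],[0,-1.7,2.2,0],[0,-1.7,2.2,0],[0,-1.7,2.2,0],[0,-1.7,2.2,0],[0,-1.7,2.2,0],[0,-1.7,2.2,0],[0,-1,1.4,0]]]'
python3 -m handwheel '[[[0,0,0,-0.1],[0,0,0,-0.107],[0,0,0,-0.107],[0,0,0,-0.107],[0,0,0,-0.107],[0,0,0,-0.107],[0,0,0,-0.107],[0,0,0,-0.107]]]'
python3 -m handwheel '[[[0,0,0,0],[0,0,0,0],[0,0,0,0]]]'
python3 -c "from h import *;rpt((558.6,-325,70),84.8)"
```

```text
time: 9.8
tool_pos: [574.7, 101.7, 97.8]
tcp_rot: [0.995, 1.565, 0.053]
contact_force: [0.1, -0.5, -2.3]
grip_width: 7.9
time: 10.47
tool_pos: [566.2, -111.2, 93.3]
tcp_rot: [-2.568, 1.568, 2.772]
contact_force: [0.6, -0.5, -2.8]
grip_width: 8.1
time: 11.13
tool_pos: [560.4, -324.3, 92.9]
tcp_rot: [-2.505, 1.569, 2.833]
contact_force: [0.2, -0.5, -2.6]
grip_width: 7.8
time: 11.8
tool_pos: [560.8, -321.3, 92.8]
tcp_rot: [2.568, 1.568, 2.479]
contact_force: [-0.7, 0.4, -2.9]
grip_width: 7.9
time: 12.05
tool_pos: [561.2, -321.5, 93.9]
tcp_rot: [2.54, 1.569, 2.444]
contact_force: [-0.3, 0.1, -2.8]
grip_width: 8.0
t 12.05 p [ 561.2 -321.5   93.9] jaw 84.45 F [-0.3  0.1 -2.8] w 8.0
 tool-frame shift cm [ 2.39 -0.38 -0.22] world [ -2.6  -3.5 -23.9]
 turn about tool x -0.006
```

```bash
python3 -m handwheel '[[[0,-0.38,-0.22,-0.006],[0.6,0,0,0],[0,0,0,0],[0,0,0,0]]]'
python3 - <<'E'
from h import *
rpt((558.6,-325,-5),84.8)
im,d=bot.capture("side"); P,ok=cloud("side",d)
cv2.imwrite("pics/c8.png",cv2.resize(im[180:360,320:520,::-1],None,fx=3.3,fy=3.3,interpolation=cv2.INTER_CUBIC))
E
```

```text
time: 12.38
tool_pos: [558.6, -325.2, 88.3]
tcp_rot: [2.494, 1.569, 2.405]
contact_force: [0.3, -0.1, -2.3]
grip_width: 7.7
t 12.38 p [ 558.6 -325.2   88.3] jaw 84.92 F [ 0.3 -0.1 -2.3] w 7.7
 tool-frame shift cm [9.33 0.02 0.  ] world [ -0.    0.2 -93.3]
 turn about tool x 0.002
```

View pics/c8.png

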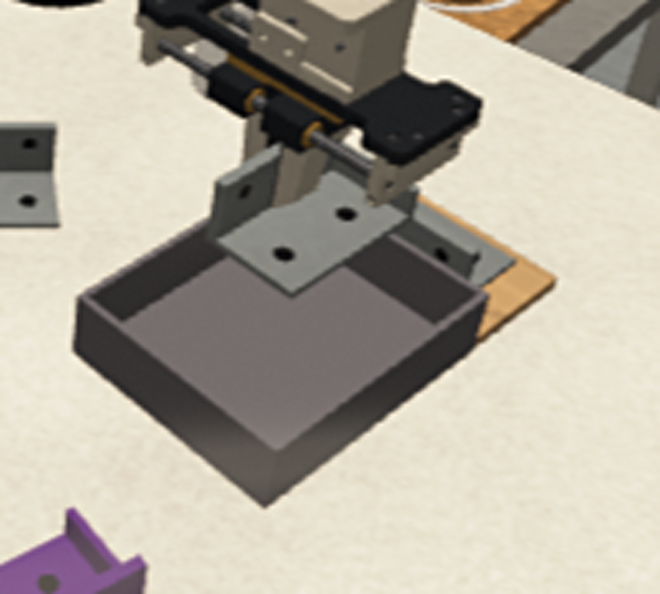

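Looks level and aligned with the bin. Descend.

```bash
python3 -m handwheel '[[[1.5,0,0,0],[2,0,0,0],[2,0,0,0],[2,0,0,0],[1.3,0,0,0],[0,0,0,0],[0,0,0,0],[0,0,0,0]]]'
python3 - <<'E'
from h import *
rpt((558.6,-325,-20),84.8)
im,d=bot.capture("side"); P,ok=cloud("side",d)
cv2.imwrite("pics/c9.png",cv2.resize(im[180:360,320:520,::-1],None,fx=3.3,fy=3.3,interpolation=cv2.INTER_CUBIC))
E
```

```text
time: 13.1
tool_pos: [559.9, -325.9, 2.2]
tcp_rot: [-0.497, 1.569, -0.585]
contact_force: [0.5, 0.6, -2.6]
grip_width: 7.5
t 13.1 p [ 559.9 -325.9    2.2] jaw 84.97 F [ 0.5  0.6 -2.6] w 7.5
 tool-frame shift cm [ 2.22  0.08 -0.14] world [ -1.3   0.9 -22.2]
 turn about tool x 0.003
```

View pics/c9.png

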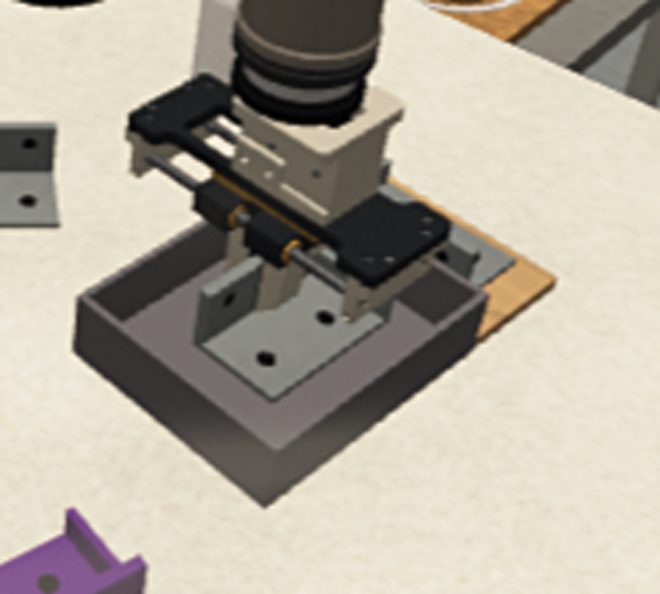

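```bash
python3 -m handwheel '[[[0.6,0,0,0],[0.6,0,0,0],[0.5,0,0,0],[0.2,0,0,0],[0,0,0,0],[0,0,0,0]]]'
python3 -m handwheel '[[[0.15,0,0,0],[0,0,0,0],[0,0,0,0]]]'
python3 -m handwheel '[[[0.15,0,0,0],[0,0,0,0],[0,0,0,0]]]'
```

```text
time: 13.65
tool_pos: [559.0, -325.3, -18.2]
tcp_rot: [2.349, 1.57, 2.261]
contact_force: [-0.4, -0.3, -2.9]
grip_width: 7.8
time: 13.9
tool_pos: [559.1, -325.4, -19.4]
tcp_rot: [0.081, 1.571, -0.007]
contact_force: [0.3, -0.2, -4.0]
grip_width: 7.6
time: 14.15
tool_pos: [559.4, -325.6, -19.9]
tcp_rot: [-0.527, 1.57, -0.615]
contact_force: [-2.0, 1.5, 5.7]
grip_width: 7.8
```

```bash
python3 -m handwheel '[[[0,0,0,0],[0,0,0,0],[0,0,0,0],[0,0,0,0],[0,0,0,0],[0,0,0,0],[0,0,0,0],[0,0,0,0]]]' 0.45
python3 -m handwheel '[[[-1.0,0,0,0],[-2,0,0,0],[-2.5,0,0,0],[-2.5,0,0,0],[-2,0,0,0],[-1,0,0,0],[0,0,0,0],[0,0,0,0]]]'
python3 - <<'E'
from h import *
rpt((549.5,-89.5,90),46.2)
im,d=bot.capture("side"); np.save("pics/side2.npy",d)
cv2.imwrite("pics/c10.png",cv2.resize(im[110:360,220:520,::-1],None,fx=2.4,fy=2.4,interpolation=cv2.INTER_CUBIC))
P,ok=cloud("side",d);Q=P[ok]
q=Q[(Q[:,0]>440)&(Q[:,0]<600)&(Q[:,1]>-170)&(Q[:,1]<-20)]
t=q[(q[:,2]>42)&(q[:,2]<50)][:,:2];print(cv2.minAreaRect(t.astype(np.float32)),t.mean(0))
E
```

```text
time: 14.82
tool_pos: [559.1, -325.4, -21.1]
tcp_rot: [1.371, 1.571, 1.284]
contact_force: [-0.3, 0.3, -0.0]
grip_width: 41.3
time: 15.48
tool_pos: [559.0, -325.3, 89.1]
tcp_rot: [-0.27, 1.57, -0.358]
contact_force: [-0.3, -0.9, -0.1]
grip_width: 41.4
t 15.48 p [ 559.  -325.3   89.1] jaw 84.97 F [-0.3 -0.9 -0.1] w 41.4
 tool-frame shift cm [-0.1  23.41 -3.01] world [ -9.5 235.8   0.9]
 turn about tool x 0.677
((549.9983520507812, -91.11421203613281), (11.321085929870605, 108.6953353881836), 46.58991241455078) [549.57213956 -91.62747351]
```

View pics/c10.png

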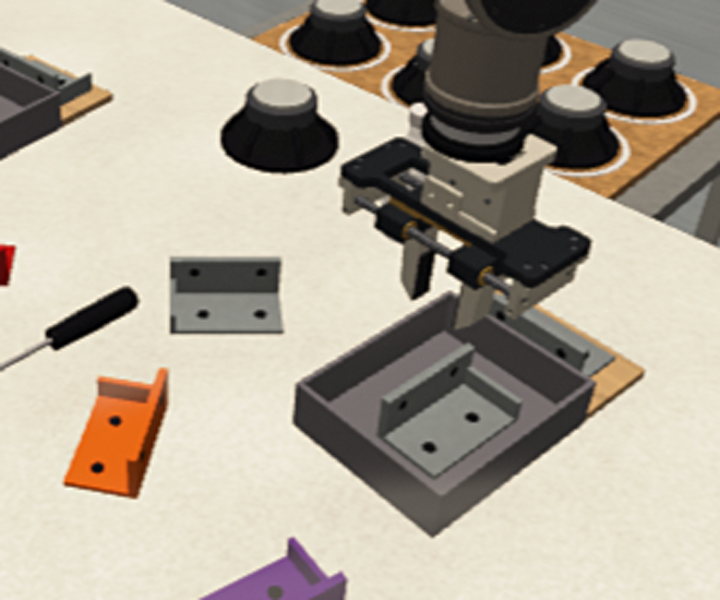

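```bash
python3 -m handwheel '[[[0,2.9,-0.4,0],[0,2.9,-0.4,0],[0,2.9,-0.4,0],[0,2.9,-0.4,0],[0,2.9,-0.4,0],[0,2.9,-0.4,0],[0,2.9,-0.4,0],[0,2.9,-0.2,0]]]' 0.6
python3 -m handwheel '[[[0,0,0,0.11],[0,0,0,0.11],[0,0,0,0.11],[0,0,0,0.11],[0,0,0,0.11],[0,0,0,0.11],[0,0,0,0.02],[0,0,0,0]]]'
python3 -m handwheel '[[[0,0,0,0],[0,0,0,0]]]'
python3 -c "from h import *;rpt((550,-89.5,-25),46.2)"
```

```text
time: 16.2
tool_pos: [547.9, -89.9, 87.2]
tcp_rot: [2.908, 1.567, 2.82]
contact_force: [0.4, 0.2, 0.4]
grip_width: 55.5
time: 16.87
tool_pos: [548.7, -91.4, 87.6]
tcp_rot: [-2.715, 1.568, 2.802]
contact_force: [0.3, 0.1, 0.1]
grip_width: 55.2
time: 17.03
tool_pos: [549.3, -91.6, 88.5]
tcp_rot: [-2.791, 1.57, 2.727]
contact_force: [-0.6, -0.0, 0.0]
grip_width: 54.8
t 17.03 p [549.3 -91.6  88.5] jaw 46.13 F [-0.6 -0.   0. ] w 54.8
 tool-frame shift cm [11.35  0.21 -0.08] world [   0.7    2.1 -113.5]
 turn about tool x -0.001
```

```bash
python3 -m handwheel '[[[1,0.2,-0.1,0],[2,0,0,0],[2,0,0,0],[2,0,0,0],[1.5,0,0,0],[0,0,0,0],[0,0,0,0]]]'
python3 - <<'E'
from h import *
rpt((550,-89.5,-25),46.2)
im,d=bot.capture("side")
cv2.imwrite("pics/c11.png",cv2.resize(im[150:270,230:390,::-1],None,fx=4,fy=4,interpolation=cv2.INTER_CUBIC))
E
```

```text
time: 17.62
tool_pos: [549.5, -89.2, 3.1]
tcp_rot: [-2.72, 1.569, 2.796]
contact_force: [-0.5, -0.4, -0.3]
grip_width: 55.0
t 17.62 p [549.5 -89.2   3.1] jaw 46.05 F [-0.5 -0.4 -0.3] w 55.0
 tool-frame shift cm [2.81 0.02 0.06] world [  0.5  -0.3 -28.1]
 turn about tool x -0.003
```

View pics/c11.png

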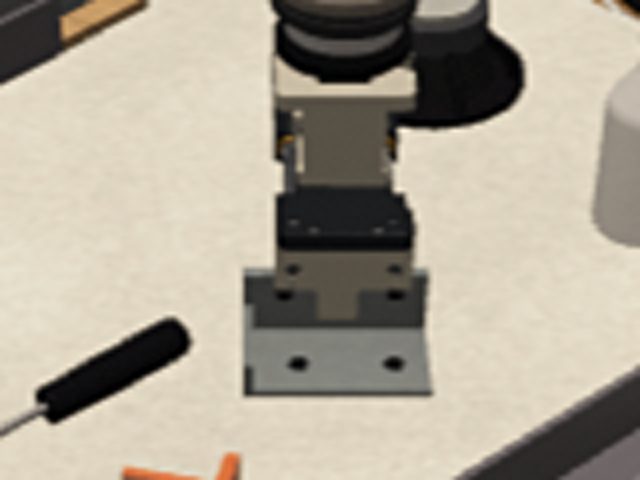

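```bash
python3 -m handwheel '[[[0.8,0,0,0],[0.8,0,0,0],[0.7,0,0,0],[0.5,0,0,0],[0,0,0,0],[0,0,0,0]]]'
python3 -m handwheel '[[[0,0,0,0],[0,0,0,0],[0,0,0,0],[0,0,0,0],[0,0,0,0],[0,0,0,0],[0,0,0,0],[0,0,0,0]]]' 0
python3 -m handwheel '[[[0,0,0,0],[0,0,0,0],[0,0,0,0],[0,0,0,0],[-0.5,0,0,0],[-1,0,0,0],[-1.5,0,0,0],[0,0,0,0]]]'
python3 -m handwheel '[[[-1.5,0,0,0],[-2,0,0,0],[-2,0,0,0],[-2,0,0,0],[-1.5,0,0,0],[0,0,0,0],[0,0,0,0]]]'
python3 -c "from h import *;rpt((533,367,95),93.6)"
```

```text
time: 18.17
tool_pos: [550.0, -89.4, -24.4]
tcp_rot: [-2.789, 1.57, 2.727]
contact_force: [-0.4, 0.7, 0.3]
grip_width: 55.1
time: 18.83
tool_pos: [550.3, -89.5, -23.9]
tcp_rot: [1.083, 1.57, 0.315]
contact_force: [0.5, 0.5, 0.2]
grip_width: 8.3
time: 19.5
tool_pos: [551.8, -90.1, 8.8]
tcp_rot: [0.466, 1.566, -0.302]
contact_force: [0.8, -0.3, -1.3]
grip_width: 7.8
time: 20.08
tool_pos: [550.4, -89.6, 96.3]
tcp_rot: [0.509, 1.569, -0.259]
contact_force: [0.8, -0.3, -3.4]
grip_width: 7.7
t 20.08 p [550.4 -89.6  96.3] jaw 46.01 F [ 0.8 -0.3 -3.4] w 7.7
 tool-frame shift cm [  0.11  31.64 -32.97] world [-17.4 456.6  -1.3]
 turn about tool x -0.831
```

```bash
python3 -m handwheel '[[[0,1.1,-1.1,0],[0,2.1,-2.2,0],[0,2.1,-2.2,0],[0,2.1,-2.2,0],[0,2.1,-2.2,0],[0,2.1,-2.2,0],[0,2.1,-2.2,0],[0,2.1,-2.2,0]]]'
python3 -m handwheel '[[[0,2.1,-2.2,0],[0,2.1,-2.2,0],[0,2.1,-2.2,0],[0,2.1,-2.2,0],[0,2.1,-2.2,0],[0,2.1,-2.2,0],[0,2.1,-2.2,0],[0,1.1,-1.1,0]]]'
python3 -m handwheel '[[[0,0,0,-0.1],[0,0,0,-0.105],[0,0,0,-0.105],[0,0,0,-0.105],[0,0,0,-0.105],[0,0,0,-0.105],[0,0,0,-0.105],[0,0,0,-0.1]]]'
python3 -m handwheel '[[[0,0,0,0],[0,0,0,0],[0,0,0,0]]]'
python3 - <<'E'
from h import *
rpt((533,367,0),93.6)
im,d=bot.capture("side")
cv2.imwrite("pics/c12.png",cv2.resize(im[60:210,130:330,::-1],None,fx=4,fy=4,interpolation=cv2.INTER_CUBIC))
im,d=bot.capture("top")
cv2.imwrite("pics/c13.png",cv2.resize(im[110:290,80:280,::-1],None,fx=3,fy=3,interpolation=cv2.INTER_CUBIC))
E
```

```text
time: 20.75
tool_pos: [539.9, 140.0, 94.1]
tcp_rot: [-2.262, 1.568, -3.03]
contact_force: [0.4, 0.0, -2.7]
grip_width: 7.5
time: 21.42
tool_pos: [530.6, 370.0, 93.7]
tcp_rot: [-2.298, 1.568, -3.064]
contact_force: [-0.0, -1.6, -2.6]
grip_width: 7.5
time: 22.08
tool_pos: [531.3, 366.4, 93.6]
tcp_rot: [-2.721, 1.567, -2.653]
contact_force: [0.1, -0.0, -2.6]
grip_width: 7.7
time: 22.33
tool_pos: [531.8, 366.8, 94.9]
tcp_rot: [-2.748, 1.569, -2.689]
contact_force: [-0.2, 0.8, -2.0]
grip_width: 7.3
t 22.33 p [531.8 366.8  94.9] jaw 93.4 F [-0.2  0.8 -2. ] w 7.3
 tool-frame shift cm [9.49 0.02 0.14] world [  1.2   0.2 -94.9]
 turn about tool x -0.004
```

View pics/c12.png

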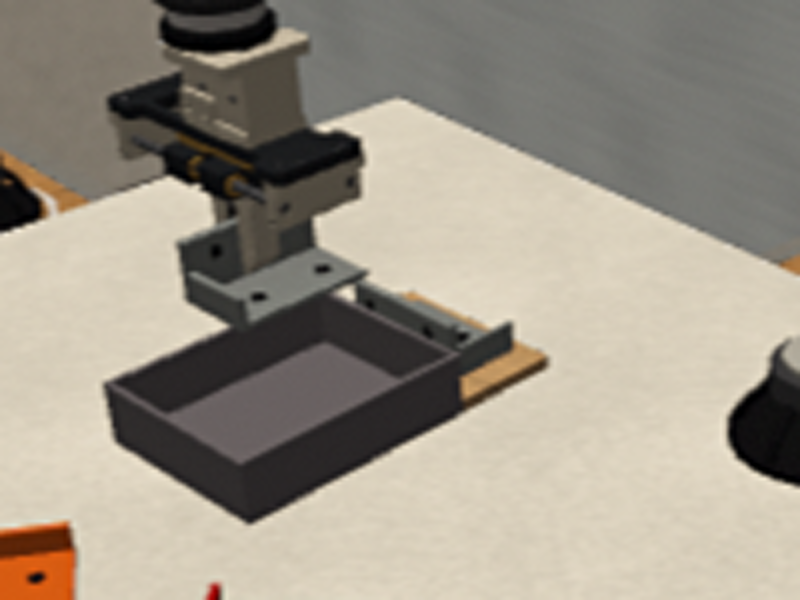

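View pics/c13.png

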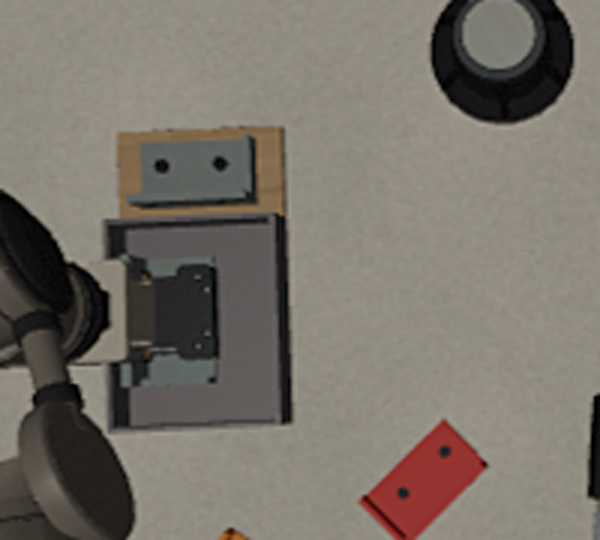

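```bash
python3 -m handwheel '[[[0,-0.8,0.1,0],[1.5,0,0,0],[2,0,0,0],[2,0,0,0],[2,0,0,0],[1.3,0,0,0],[0,0,0,0],[0,0,0,0]]]'
python3 - <<'E'
from h import *
rpt((533,359,-20),93.6)
im,d=bot.capture("side")
cv2.imwrite("pics/c14.png",cv2.resize(im[60:210,130:330,::-1],None,fx=4,fy=4,interpolation=cv2.INTER_CUBIC))
E
```

```text
time: 23.1
tool_pos: [533.6, 358.5, 7.7]
tcp_rot: [-2.673, 1.569, -2.611]
contact_force: [0.1, 0.1, -1.6]
grip_width: 7.9
t 23.1 p [533.6 358.5   7.7] jaw 93.52 F [ 0.1  0.1 -1.6] w 7.9
 tool-frame shift cm [ 2.77  0.06 -0.05] world [ -0.6   0.5 -27.7]
 turn about tool x -0.001
```

View pics/c14.png

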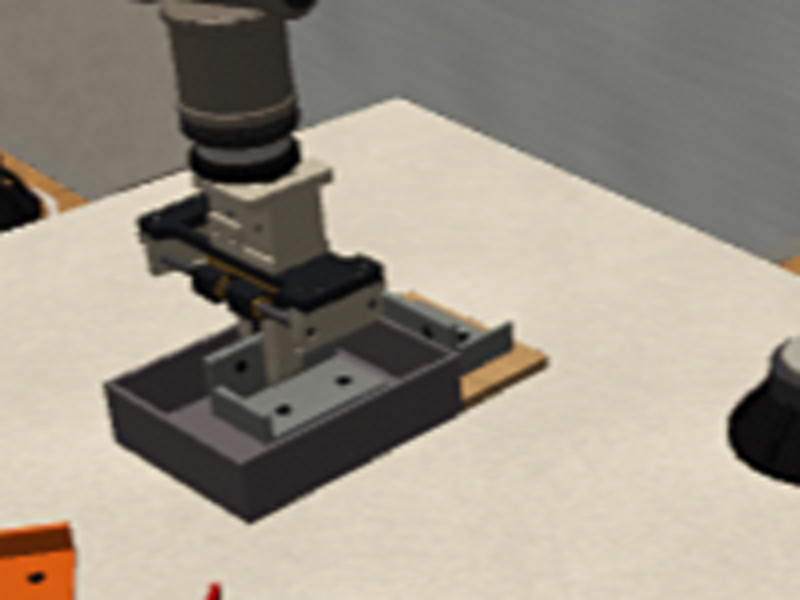

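Expected floor contact near reading −19.

```bash
python3 -m handwheel '[[[0.6,0,0,0],[0.6,0,0,0],[0.6,0,0,0],[0.4,0,0,0],[0.2,0,0,0],[0,0,0,0],[0,0,0,0]]]'
python3 -m handwheel '[[[0.15,0,0,0],[0,0,0,0],[0,0,0,0]]]'
python3 -m handwheel '[[[0.15,0,0,0],[0,0,0,0],[0,0,0,0]]]'
```

```text
time: 23.73
tool_pos: [533.8, 359.1, -16.1]
tcp_rot: [2.965, 1.571, 3.028]
contact_force: [0.1, -0.6, -2.5]
grip_width: 8.2
time: 23.98
tool_pos: [533.8, 359.1, -17.3]
tcp_rot: [0.522, 1.571, 0.584]
contact_force: [0.4, -0.4, -2.3]
grip_width: 7.5
time: 24.23
tool_pos: [533.8, 359.1, -18.9]
tcp_rot: [0.677, 1.571, 0.74]
contact_force: [-1.0, -1.0, -1.8]
grip_width: 8.0
```

```bash
python3 -m handwheel '[[[0.1,0,0,0],[0,0,0,0],[0,0,0,0]]]'
python3 -m handwheel '[[[0,0,0,0],[0,0,0,0],[0,0,0,0]]]'
```

```text
time: 24.48
tool_pos: [533.9, 359.1, -18.9]
tcp_rot: [0.343, 1.57, 0.405]
contact_force: [-2.4, -1.9, 6.5]
grip_width: 7.8
time: 24.73
tool_pos: [533.9, 359.2, -18.9]
tcp_rot: [0.321, 1.57, 0.383]
contact_force: [-3.0, -1.5, 4.7]
grip_width: 8.1
```

Contact made; release and rise, then move the arm aside for the check.

```bash
python3 -m handwheel '[[[0,0,0,0],[0,0,0,0],[0,0,0,0],[0,0,0,0],[0,0,0,0],[0,0,0,0],[0,0,0,0],[0,0,0,0]]]' 0.45
python3 -m handwheel '[[[-1.0,0,0,0],[-2,0,0,0],[-2.5,0,0,0],[-2.5,0,0,0],[-2.5,0,0,0],[-2.5,0,0,0],[-2,0,0,0],[-1,0,0,0]]]'
python3 -m handwheel '[[[0,1,1,0],[0,1,2,0],[0,1,2,0],[0,1,2,0],[0,1,2,0],[0,1,1,0],[0,0,0,0],[0,0,0,0]]]'
python3 - <<'E'
from h import *
rpt()
ims=[]
for n in("top","side"):
    im,d=bot.capture(n); np.save(f"pics/{n}9.npy",d); ims.append(im[:,:,::-1])
    P,ok=cloud(n,d);Q=P[ok]
    for k,c,y,s in(("R",(534,349),3.6,1),("L",(557,-343),-5.2,1)):
        th=np.radians(y);dx=Q[:,:2]-c
        u=dx@[np.cos(th),np.sin(th)];v=dx@[-np.sin(th),np.cos(th)];z=Q[:,2]
        i=(abs(u)<85)&(abs(v)<65)
        w=i&(z>40)&(z<56); b=i&(z>8)&(z<14)
        if w.sum()>5: print(n,k,"wall top z",np.median(z[w]).round(1),"u",np.percentile(u[w],[2,98]).round(),"v",np.median(v[w]).round(),"base n",b.sum(),np.percentile(u[b],[5,95]).round(),np.percentile(v[b],[5,95]).round(),"z",np.median(z[b]).round(1))
        if b.sum()>10: 
            A=np.c_[u[b],v[b],np.ones(b.sum())]; print("  tilt",np.linalg.lstsq(A,z[b],rcond=None)[0][:2].round(3))
cv2.imwrite("pics/fin_t.png",cv2.resize(ims[0][90:350,100:440],(784,600)))
cv2.imwrite("pics/fin_s.png",cv2.resize(ims[1][60:400,100:500],(700,595)))
E
```

```text
time: 25.4
tool_pos: [533.8, 359.1, -20.0]
tcp_rot: [0.898, 1.571, 0.96]
contact_force: [-0.0, 1.0, 0.7]
grip_width: 41.5
time: 26.07
tool_pos: [534.9, 359.7, 144.2]
tcp_rot: [0.425, 1.565, 0.487]
contact_force: [0.8, 1.5, -0.9]
grip_width: 41.4
time: 26.73
tool_pos: [629.4, 425.1, 138.7]
tcp_rot: [-2.715, 1.569, -2.652]
contact_force: [0.2, 0.2, 0.0]
grip_width: 41.4
t 26.73 p [629.4 425.1 138.7] jaw 93.58 F [0.2 0.2 0. ] w 41.4
top R wall top z 49.3 u [-53.  52.] v 9.0 base n 652 [-47.  55.] [-48.  34.] z 10.0
  tilt [ 0.    -0.012]
top L wall top z 49.2 u [-53.  51.] v 19.0 base n 466 [-52.  48.] [-41.  39.] z 9.7
  tilt [ 0.001 -0.   ]
side R wall top z 47.6 u [-56.  53.] v 5.0 base n 156 [-55.  51.] [-19.   8.] z 10.5
  tilt [-0.01  0.  ]
side L wall top z 50.1 u [-55.  51.] v 13.0 base n 1076 [-53.  47.] [-42.  12.] z 10.3
  tilt [-0.    -0.001]
```

View pics/fin_t.png

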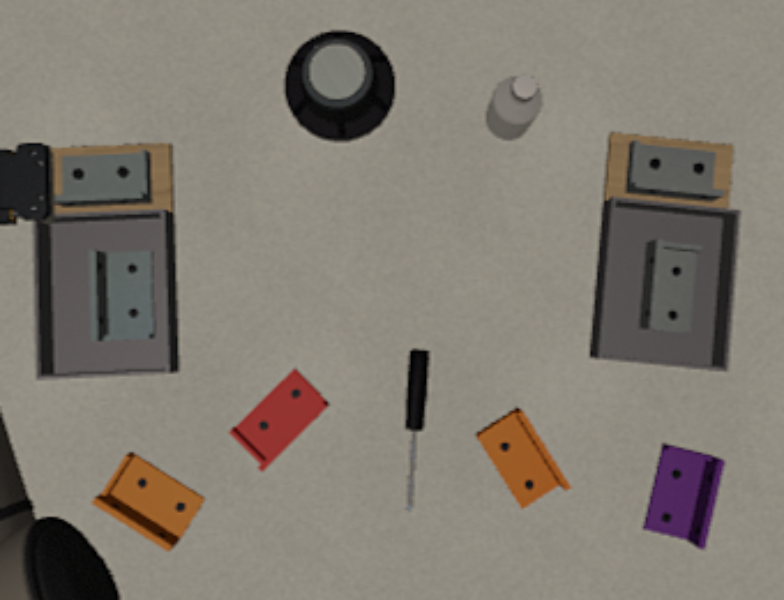

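View pics/fin_s.png

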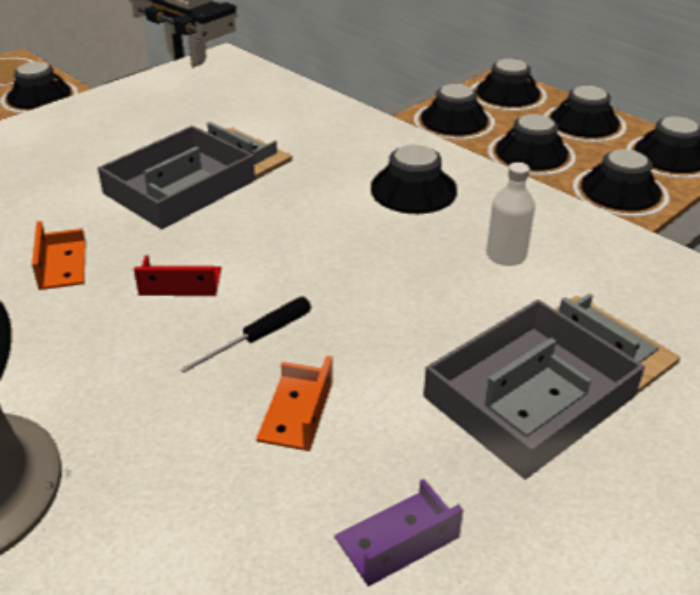

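```bash
python3 -c "
from plant import bot
print(bot.close_job())"
```

```text
the job is handed in; nothing more can be done
None
```

I put the left-hand bracket in the left-hand bin (the one at y < 0) and the right-hand bracket in the right-hand bin (y > 0). Each was lowered until the wrist force showed it touching the floor, then let go. I handed the job in at about 27 s; it reports no verdict.

**Last checks:**
- **Seating:** in both cameras the bracket bases read level, with a fitted slope of at most about 0.012. The base tops are at about 10 mm and the wall tops at about 48–50 mm, which is what a bracket resting on the bin floor should show.
- **Position and hand:** both brackets lie well inside the inner walls, and each one's hand matches its bin's sample.
- **Surroundings:** by eye, the speaker, bottle, screwdriver and look-alike brackets were unmoved. The gripper was clear of everything.

**What disagreed:**
- **TCP height:** the reported height was about 40 mm lower than the finger tips seen by the camera. My first close at a reading of z = 19 therefore shut above the wall and caught nothing, without moving anything. From there I used the camera depth for height, and both grasps held.
- **Right-hand bracket's sideways position:** the two cameras differ by about 4 mm across the right-hand bin, which makes no difference to the result.

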